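# Set up the badge press: seat the keyed die and fit the bar handle

### The job

Set up the small press: put the die that has a lug into the round pocket of the press, with its lug in the slot, and work it about until it drops fully home, lying flat on the pocket's floor. Then fit the bar handle over the press's square shaft and push it right down onto its collar. Lower both parts into place rather than dropping them, and leave the other die, the mugs, the box and the jar where they stand.

Things in the scene. Friction and masses are not known exactly. Their poses are not given: they have to be found in the camera images.
- die: Keyed die, bare aluminium, 0.4 kg, flat on the bench: disc 80 mm across, 18 mm thick, with ONE lug as thick as the disc, 18 mm wide, along the die's +x, sticking out 12 mm (tip 52 mm from the centre). On top a grip block 54 mm long (die's x), 36 mm wide (die's y), 30 mm high, dark round spot on top; 48 mm high in all. Origin: centre of the underside; z up.
- handle: Bar handle, 0.2 kg, flat on the bench: dark steel hub 44 x 44 mm, 34 mm high, with a 21 mm square hole right through from top to bottom (sides along its x and y). Two black wings along +x and -x, 18 mm wide, 14 to 30 mm above the underside; 126 mm long over all. The bare hub sides, 44 mm apart, face its +y and -y. Origin: centre of the hub's underside; z up.
- pocket_floor (a point): Centre of the pocket's floor, 12 mm above the bench; axes as the press. The pocket is 83 mm across and 18 mm deep (1.5 mm loose all round the die). A slot 21 mm wide for the lug leads out of it along +x, its end 57 mm from the centre. The die drops in only with its +x along this +x; its disc's top is then level with the pocket's rim.
- shaft_shoulder (a point): Foot of the square shaft, on its axis, at the top of the steel collar (48 mm across, 10 mm high) where the hub comes to rest; 22 mm above the bench, 115 mm from the pocket's centre along -y; axes as the press. Shaft: 18 mm square, sides along x and y, 34 mm tall plus a tapered tip of 6 mm (40 mm in all). It does not turn; the handle fits at any quarter turn.
- big_die: Another aluminium die, not wanted: disc 96 mm across, 18 mm thick, without lug, with a round boss 52 mm across on top, 44 mm high in all. Too big for the pocket. Origin: centre of the underside.
- mug_a: White mug, 82 mm across, 95 mm high, handle along its y. Bystander. Origin: centre of the underside.
- mug_b: White mug like the other. Bystander. Origin: centre of the underside.
- gift_box: Open cardboard box 95 x 95 mm, 80 mm high. Bystander. Origin: centre of the underside.
- jar: Jar with steel cap, 64 mm across, 80 mm high. Bystander. Origin: centre of the underside.
- press: Small press fixed to the bench: dark steel base plate 12 mm thick, 150 mm along its x, 420 mm along its y. On it a grey ring 120 mm across round the keyed pocket, an upright square shaft on its -y side, and a column 190 mm from the pocket along its +y whose head is swung outward, up to 175 mm above the bench. Origin: on the bench, below the pocket's centre.
There are look-alikes about, which are no part of the job. There is more than one size of the handle; the job needs the largest.

How it is judged:
By the outcome, as a careful person would: the job done as asked, in the order asked, and still so for the second after the job is handed in, with the robot touching nothing.
It also fails if it takes over 64 s, if anything falls off the work surface, if the arm or the gripper's body presses on something with over 40 N, if the wrist force passes 120 N, or if a joint passes its speed limit or range.

### The arm

A 6-joint arm with a two-finger parallel gripper is mounted at the origin on the work surface. World frame = base frame: x ahead of the robot, y to its left, z up, the work surface at z = 0. Lengths are in m, angles in rad, forces in N, time in s.
With the tool pointing down it reaches from about 0.375 to 0.975 m from the base axis. Payload 3.8 kg.
Tool frame: the origin (TCP) lies at the very end of the fingers, on their centre line; the grasp point (between the pads) lies 19 mm behind it; z points along the fingers, y is the line along which they close (so a half turn about z gives the same grasp; the last joint's range is limited). The gripper opens to 85 mm and grips with 20 to 120 N. Pads are 22 mm wide; open, the fingers measure 114 mm over their backs; the gripper's body (76 mm by 85 mm) begins 54 mm behind the grasp point. The pads swing forward as they close: fully open they stand 13 mm farther back than shut.
Start: joints at [1.285, 0.264, 1.604, -0, 1.274, -0.037], TCP at [0.166, 0.654, 0.231] pointing down, gripper open.
Joint ranges: [-2.63, 2.63], [-0.94, 2.18], [0.31, 2.57], [-1.31, 4.45], [0, 2.66], [-2.55, 2.55]. Speed limits (rad/s): [2.57, 2.57, 3.14, 3.14, 3.14, 3.14].

### API

Orientations are given as a rotation vector (axis times angle).
In Python, from workcell import bot gives the robot as it stands.
- The arm moves only by the shell command python3 -m creep 'ROWS' [FORCE]. ROWS is JSON, a list of rows, each a list of 5 numbers: the shift along the tool's x, y, z in units of 0.05 m (1.0 is 0.05 m), then the turn about the tool's z in units of 0.1 rad (1.0 is 0.1 rad), then the opening, from 0 (shut) to 1 (fully open). In form: [[tx, ty, tz, spin, hand], ...]. A call has 1 to 20 rows; each row shifts and turns the commanded pose from where the row before left it, along the tool's axes as they then stand; what a row does not reach is not made up. A row lasts 1/8 s, in which the tool goes at most 62.5 mm and 10.7 degrees, less where a joint would pass 70% of its speed; a pose out of reach is approached as far as the arm can. A call with a number of a shift or a turn outside -1 to 1 is refused whole. A call with a gripper value outside its range is refused whole. The fingers move at their own pace and stop on an object; FORCE is the grip in N (left out, the last holds). Time passes only in rows, so rows that do not move let the fingers close. It gives the time, the measured TCP pose, the force, the opening and the grip force at its end, in the units of the state.
- bot.read_state(): the state, without advancing time (a new reading comes with each control period).
- bot.read_camera(name): name is "scene" or "top" or "wrist"; returns a dict with "pixels" (400x640x3 uint8, red, green, blue), "vfov" (degrees; the focal length in pixels is half the picture's height over the tangent of half this angle, whatever the lens; pixels are square), "cx", "cy" (the principal point, pixels), "world_to_cam" (4x4, takes a point from world to camera coordinates). Camera axes: x right, y down, z forward; pixel columns grow to the right and rows downward; lengths in m; the calibration is good to about 2 mm. A picture is of the moment at which its call begins. There is no depth.
- bot.finish_job(): hands the job in; it is judged then, once.
Trained networks look in a picture, given as the dict that the camera call returned (one of the last four; its "shot" number tells which), for a name from the list of things; names that differ only in an ending like _2 or _b are one class to them, and where a whole thing is asked for, a point or a joint stands for the part that bears it (a point fixed in the world has none). Each returns a list of dicts, best first, with "score" (0 to 1); they miss things now and then, are a little off and sometimes report something else, mostly with a low value. They report only what shows in the picture. A call takes as long as a camera call. They do not tell look-alikes from the thing itself.
- bot.look_for(target, picture): "bbox" ([left, top, right, bottom] in pixels, round what is visible of it).
- bot.regions_of(target, picture): "mask" (400x640 bool, what is visible of it) and "bbox" ([left, top, right, bottom] in pixels, round what is visible of it).
The state is a dict: "time": time; "q": joint angles; "joint_vel": joint speeds; "joint_torque": joint torques, N m; "tool_pos": TCP position; "tcp_rot": TCP orientation; "wrist_force": force on the tool from outside, world axes, zero at the start; "torque": the same for the moment, N m; "width": opening from 0.0 (shut) to 1.0 (fully open); "grip_force": force on a finger pad.
Only numpy, scipy, OpenCV 4.12 (cv2) and the standard library are available. Lean on these libraries where they do the work, as an engineer would, in place of code of your own. Each camera call takes 0.05 s, during which the arm holds its last target. There are 200 camera calls.

## Working session

There is one attempt and no reset: what is moved stays moved. The work goes in short steps, Python scripts to look and compute and a shell command to move; the robot and the scene stay as the last step left them, time stands still between calls to the robot, and variables do not carry over. Pictures are saved under pics/ and viewed, at most 12 in all, crops included, and the job is handed in when it is done.

```bash
mkdir -p pics; ls
cat > h.py <<'E'
import numpy as np, cv2
from scipy.spatial.transform import Rotation as R
from workcell import bot
def K(p):
    f=200/np.tan(np.radians(p["vfov"])/2); return f,p["cx"],p["cy"]
def ray(p,u,v):
    f,cx,cy=K(p); T=np.array(p["world_to_cam"]); d=T[:3,:3].T@np.array([(u-cx)/f,(v-cy)/f,1]); o=-T[:3,:3].T@T[:3,3]; return o,d
def atz(p,u,v,z):
    o,d=ray(p,u,v); return o+d*(z-o[2])/d[2]
def proj(p,X):
    f,cx,cy=K(p); T=np.array(p["world_to_cam"]); X=np.atleast_2d(X)@T[:3,:3].T+T[:3,3]; return np.c_[f*X[:,0]/X[:,2]+cx,f*X[:,1]/X[:,2]+cy]
def tri(obs):
    A=np.zeros((3,3));b=np.zeros(3)
    for p,u,v in obs:
        o,d=ray(p,u,v); d/=np.linalg.norm(d); M=np.eye(3)-np.outer(d,d); A+=M;b+=M@o
    return np.linalg.solve(A,b)
def save(p,n): cv2.imwrite(f"pics/{n}.png",cv2.cvtColor(p["pixels"],cv2.COLOR_RGB2BGR))
def crop(p,n,l,t,r,b,s):
    im=cv2.cvtColor(p["pixels"],cv2.COLOR_RGB2BGR)[t:b,l:r]; cv2.imwrite(f"pics/{n}.png",cv2.resize(im,None,fx=s,fy=s,interpolation=cv2.INTER_CUBIC))
E
cat > /tmp/a.py <<'E'
from h import *
ps={n:bot.read_camera(n) for n in("scene","top")}
for n,p in ps.items():
    save(p,n+"0"); print(n,p["vfov"],p["cx"],p["cy"],p["shot"],np.round(-np.array(p["world_to_cam"])[:3,:3].T@np.array(p["world_to_cam"])[:3,3],3))
    for t in("die","handle","press","big_die","pocket_floor"):
        try: print(t,[(np.round(d["bbox"]).tolist(),round(d["score"],2)) for d in bot.look_for(t,p)])
        except Exception as e: print(t,e)
s=bot.read_state(); print(s)
E
PYTHONPATH=. python3 /tmp/a.py
```

```text
picsTraceback (most recent call last):
  File "/tmp/a.py", line 1, in <module>
    from h import *
  File "h.py", line 1, in <module>
    import numpy as np, cv2
ModuleNotFoundError: No module named 'cv2'
```

```bash
python3 - < /tmp/a.py
```

```text
scene 54.38109477750788 321.2977054120946 196.57923061959156 1 [ 1.114 -0.723  0.992]
die [([300.0, 210.0, 327.0, 246.0], 0.89)]
handle [([318.0, 172.0, 331.0, 193.0], 0.71), ([286.0, 174.0, 300.0, 202.0], 0.5), ([173.0, 240.0, 190.0, 265.0], 0.47)]
press [([316.0, 54.0, 422.0, 177.0], 0.71)]
big_die [([218.0, 206.0, 250.0, 231.0], 0.83), ([225.0, 243.0, 250.0, 277.0], 0.65)]
pocket_floor [([321.0, 58.0, 421.0, 174.0], 0.91)]
top 52.675880069550125 313.8876730951024 199.5179685583153 2 [ 0.414 -0.112  0.975]
die [([328.0, 170.0, 361.0, 211.0], 0.75)]
handle [([261.0, 213.0, 281.0, 246.0], 0.88), ([471.0, 279.0, 490.0, 317.0], 0.87), ([294.0, 234.0, 324.0, 288.0], 0.73), ([424.0, 210.0, 465.0, 240.0], 0.65)]
press [([3.0, 208.0, 237.0, 280.0], 0.68)]
big_die [([392.0, 133.0, 448.0, 175.0], 0.64), ([375.0, 267.0, 420.0, 307.0], 0.56)]
pocket_floor [([0.0, 205.0, 240.0, 278.0], 0.95)]
{'time': 0.6, 'q': array([ 1.28504306e+00,  2.63837555e-01,  1.60399246e+00, -3.12932066e-06,
        1.27370987e+00, -3.68924172e-02]), 'joint_vel': array([ 1.03319438e-05, -4.79475919e-04,  6.58760070e-04,  6.18171038e-04,
        1.40307413e-03, -4.13115940e-06]), 'joint_torque': array([-6.06378144e-04, -5.14640522e+01, -3.67458379e+01, -2.32548782e-04,
        1.11534766e-03, -1.78794622e-06]), 'tool_pos': array([0.1662494 , 0.65420289, 0.23132592]), 'tcp_rot': array([3.89898900e-01, 3.11729232e+00, 8.10521409e-05]), 'wrist_force': array([ 0.66435515, -0.49780031,  0.17848803]), 'torque': array([-0.04111629,  0.00361674, -0.03826561]), 'grip_force': 0.0, 'width': 0.9950371848229543}
```

View pics/scene0.png

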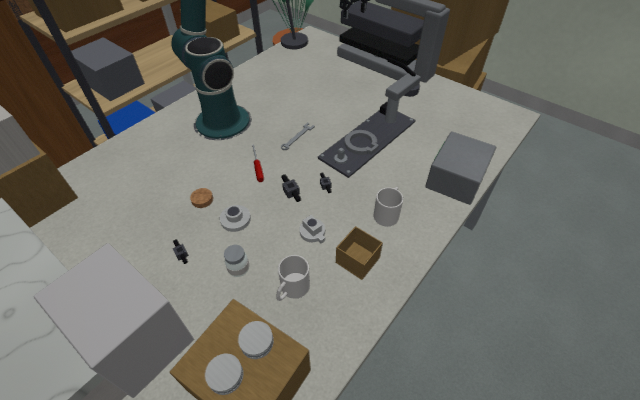

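View pics/top0.png

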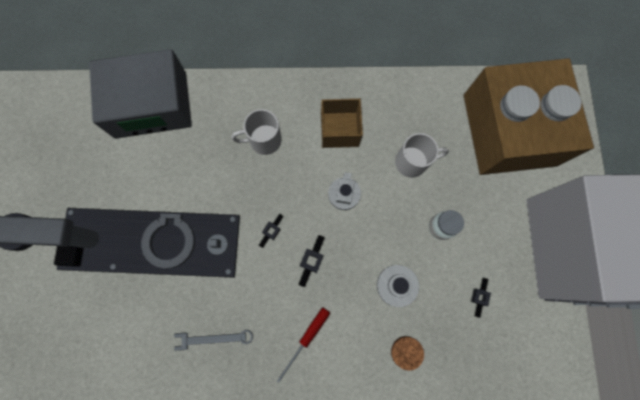

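Scene/top: the press is at left in the top view (ring at (167,243), shaft at (217,244)). There are three bar handles in the top view: (272,230) small, (312,261) largest, (481,297) medium. The die with the lug is at (344,192), and the big one without a lug is at (398,285). Next I measure sizes and take a crop to confirm.

```bash
cat > /tmp/a.py <<'E'
from h import *
p=bot.read_camera("top"); s=bot.read_camera("scene")
print(np.round(p["world_to_cam"],3).tolist())
for n,u,v,z in (("ring",167,243,.03),("shaft",217,244,.062),("die",344,192,.03),("h1",272,230,.03),("h2",312,261,.03),("h3",481,297,.03),("big",398,285,.03),("mugA",262,133,.05),("mugB",417,155,.05),("box",342,122,.05),("jar",448,223,.05)):
    print(n,np.round(atz(p,u,v,z),3))
for n,q in(("top",p),("scene",s)):
  for d in bot.regions_of("handle",q):
    m=d["mask"].astype(np.uint8); r=cv2.minAreaRect(np.argwhere(m)[:,::-1].astype(np.float32)); bx=cv2.boxPoints(r)
    W=np.array([atz(q,*c,.022) for c in bx]); print(n,round(d["score"],2),np.round(r[0]),m.sum(),"len mm",np.round([1e3*np.linalg.norm(W[0]-W[1]),1e3*np.linalg.norm(W[1]-W[2])]),np.round(W.mean(0),3))
im=cv2.cvtColor(p["pixels"],cv2.COLOR_RGB2BGR)
a=cv2.resize(im[165:325,140:500],None,fx=2.2,fy=2.2,interpolation=cv2.INTER_CUBIC); cv2.imwrite("pics/crop1.png",a)
E
python3 - < /tmp/a.py
```

```text
[[-0.014, -1.0, 0.003, -0.11], [-0.978, 0.013, -0.208, 0.61], [0.208, -0.006, -0.978, 0.866], [0.0, 0.0, 0.0, 1.0]]
ring [0.516 0.226 0.03 ]
shaft [0.509 0.102 0.062]
die [ 0.633 -0.191  0.03 ]
h1 [ 0.544 -0.019  0.03 ]
h2 [ 0.47  -0.112  0.03 ]
h3 [ 0.384 -0.496  0.03 ]
big [ 0.413 -0.308  0.03 ]
mugA [0.778 0.005 0.05 ]
mugB [ 0.717 -0.367  0.05 ]
box [ 0.804 -0.19   0.05 ]
jar [ 0.552 -0.428  0.05 ]
top 0.92 [480. 297.] 404 len mm [44. 85.] [ 0.384 -0.498  0.022]
top 0.87 [311. 261.] 612 len mm [128.  46.] [ 0.472 -0.11   0.022]
top 0.84 [270. 230.] 377 len mm [91. 38.] [ 0.544 -0.014  0.022]
scene 0.78 [291. 188.] 331 len mm [ 58. 135.] [ 0.476 -0.11   0.022]
scene 0.66 [326. 183.] 153 len mm [38. 83.] [ 0.555 -0.02   0.022]
scene 0.66 [180. 252.] 218 len mm [39. 82.] [ 0.394 -0.502  0.022]
```

View pics/crop1.png

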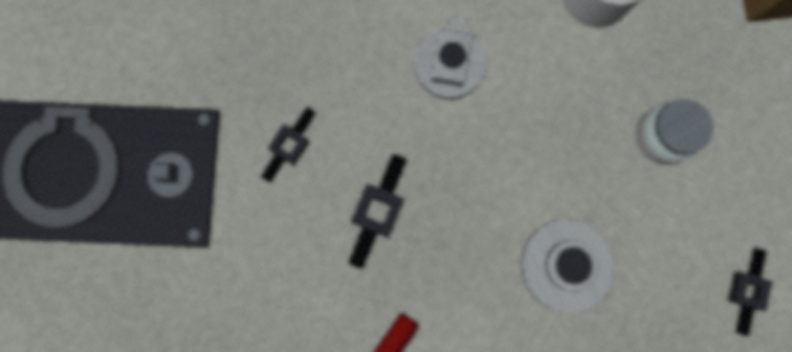

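In the crop, the lug on the (344,192) die points up (crop (455,22)), so it is the keyed die. The handle at (312,261) measures 128 mm long against about 85–90 mm for the other two, so it is the largest and the one wanted. Next I work out the move to a viewing pose near the press.

```bash
cat >> h.py <<'E'
def to(x,y,z,yaw=None,s=None):
    """yaw: desired world angle (deg) of the tool y axis (closing line), mod 180. prints tool shift units, spin units"""
    s=s or bot.read_state(); Rm=R.from_rotvec(s["tcp_rot"]).as_matrix(); d=Rm.T@(np.array([x,y,z])-s["tool_pos"])/.05
    cy=np.degrees(np.arctan2(Rm[1,1],Rm[0,1])); sp=0
    if yaw is not None: sp=-np.radians((yaw-cy+90)%180-90)/.1
    print("pos",np.round(s["tool_pos"],4),"toolx",np.round(Rm[:,0],3),"ytool yaw",round(cy,2),"q6",round(s["q"][5],3),"| shift",np.round(d,3),"spin",round(sp,2),"| F",np.round(s["wrist_force"],1),"w",round(s["width"],3),"g",round(s["grip_force"],1),"t",round(s["time"],2))
E
cat > /tmp/a.py <<'E'
from h import *
w=bot.read_camera("wrist"); T=np.array(w["world_to_cam"]); s=bot.read_state(); Rm=R.from_rotvec(s["tcp_rot"]).as_matrix()
print("cam in tool",Rm.T@(-T[:3,:3].T@T[:3,3]-s["tool_pos"]),"cam axes in tool\n",np.round(Rm.T@T[:3,:3].T,3),w["vfov"])
to(.5,.17,.26,90); to(.55,-.15,.26,90)
E
python3 - < /tmp/a.py
```

```text
cam in tool [ 0.06972432  0.00111401 -0.1414456 ] cam axes in tool
 [[-0.    -0.962 -0.274]
 [ 1.    -0.     0.   ]
 [-0.    -0.274  0.962]] 63.11498701702334
pos [0.1662 0.6542 0.2313] toolx [-0.969  0.246  0.   ] ytool yaw 75.74 q6 -0.037 | shift [-8.855 -7.742 -0.574] spin -2.49 | F [-0.3  1.2 -0.5] w 0.997 g 0.0 t 0.85
pos [0.1662 0.6542 0.2313] toolx [-0.969  0.246  0.   ] ytool yaw 75.74 q6 -0.037 | shift [-11.4   -13.699  -0.575] spin -2.49 | F [-0.3  1.2 -0.5] w 0.997 g 0.0 t 0.85
```

```bash
python3 -m creep '[[-0.5,-0.6,-0.1,0,1],[-0.7,-0.8,-0.1,0,1],[-0.7,-0.8,0,0,1],[-0.7,-0.8,0,0,1],[-0.7,-0.8,0,0,1],[-0.7,-0.8,0,0,1],[-0.7,-0.8,0,0,1],[-0.7,-0.8,0,0,1],[-0.7,-0.8,0,-0.8,1],[-0.7,-0.6,0,-0.8,1],[-0.5,-0.4,0,-0.9,1],[0,0,0,0,1]]'
cat > /tmp/a.py <<'E'
from h import *
w=bot.read_camera("wrist"); save(w,"w1"); to(.43,.16,.24,90)
for t in("handle","press","shaft_shoulder","die","pocket_floor"):
    print(t,[(np.round(d["bbox"]).tolist(),round(d["score"],2)) for d in bot.look_for(t,w)])
np.save("w1.npy",w,allow_pickle=True)
E
python3 - < /tmp/a.py
```

```text
time: 2.35
tool_pos: [0.4294, 0.1809, 0.2415]
tcp_rot: [0.004, 3.141, -0.0]
wrist_force: [0.3, -0.2, -0.1]
width: 0.999
grip_force: 0.0
pos [0.4286 0.1817 0.2414] toolx [-1.     0.002  0.   ] ytool yaw 89.89 q6 -1.222 | shift [-0.03  -0.435  0.028] spin -0.02 | F [ 0.1  0.3 -0.8] w 0.996 g 0.0 t 2.4
handle [([42.0, 153.0, 103.0, 258.0], 0.78), ([140.0, 231.0, 187.0, 289.0], 0.66)]
press [([229.0, 173.0, 640.0, 351.0], 0.59)]
shaft_shoulder [([225.0, 177.0, 639.0, 353.0], 0.92)]
die [([1.0, 292.0, 72.0, 356.0], 0.87)]
pocket_floor [([226.0, 172.0, 640.0, 352.0], 0.57)]
```

View pics/w1.png

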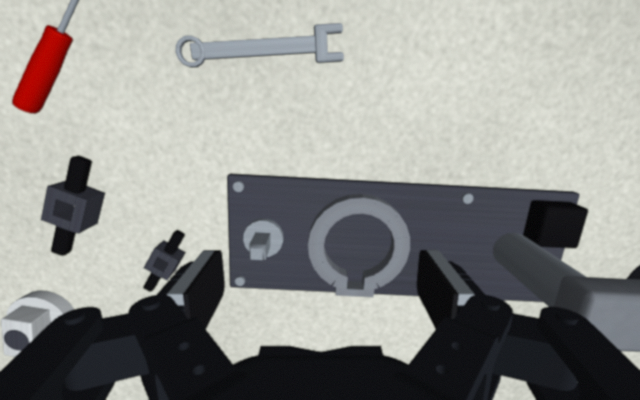

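The wrist view shows the ring at (359,247) with its slot pointing down (world +x), the shaft at (262,240), the largest handle at (72,205) and the keyed die at the left edge. Next I move over the die and handle.

```bash
python3 -m creep '[[-0.3,-0.8,0,0,1],[-0.5,-1,0,0,1],[-0.5,-1,0,0,1],[-0.5,-1,0,0,1],[-0.5,-1,0,0,1],[-0.5,-1,0,0,1],[-0.3,-0.8,0,0,1],[0,0,0,0,1]]'
cat > /tmp/a.py <<'E'
from h import *
w=bot.read_camera("wrist"); save(w,"w2"); to(.58,-.15,.24,90)
for t in("handle","die","shaft_shoulder"):
    for d in bot.regions_of(t,w): print(t,np.round(d["bbox"]).tolist(),round(d["score"],2))
np.save("w2.npy",w,allow_pickle=True)
E
python3 - < /tmp/a.py
```

```text
time: 3.65
tool_pos: [0.5844, -0.1493, 0.2409]
tcp_rot: [-0.002, -3.141, 0.001]
wrist_force: [-0.6, 0.7, -0.2]
width: 1.004
grip_force: 0.0
pos [ 0.5838 -0.1477  0.2409] toolx [-1.     0.     0.001] ytool yaw 90.0 q6 -1.86 | shift [ 0.076 -0.046  0.017] spin -0.0 | F [ 0.8 -0.8  0.2] w 1.001 g 0.0 t 3.7
handle [413.0, 98.0, 469.0, 168.0] 0.97
handle [331.0, 1.0, 393.0, 125.0] 0.64
die [247.0, 177.0, 316.0, 252.0] 0.61
shaft_shoulder [502.0, 30.0, 640.0, 178.0] 0.97
shaft_shoulder [330.0, 0.0, 391.0, 123.0] 0.55
```

View pics/w2.png

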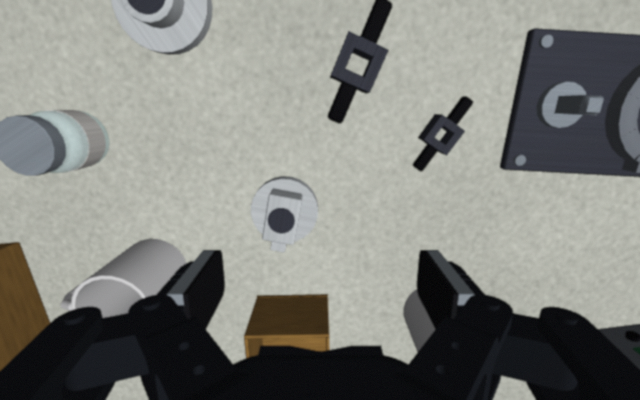

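```bash
cat > /tmp/a.py <<'E'
from h import *
a=np.load("w1.npy",allow_pickle=True).item()["pixels"];b=np.load("w2.npy",allow_pickle=True).item()["pixels"]
def c(im,l,t,w,h):
    o=cv2.cvtColor(np.ascontiguousarray(im[t:t+h,l:l+w]),cv2.COLOR_RGB2BGR); return cv2.resize(o,(400,300),interpolation=cv2.INTER_CUBIC)
g=np.vstack([np.hstack([c(b,230,170,120,90),c(b,290,0,160,120)]),np.hstack([c(a,220,165,200,150),c(b,480,20,160,120)])])
cv2.imwrite("pics/grid.png",g)
E
python3 - < /tmp/a.py
```

```text
(no output)
```

View pics/grid.png

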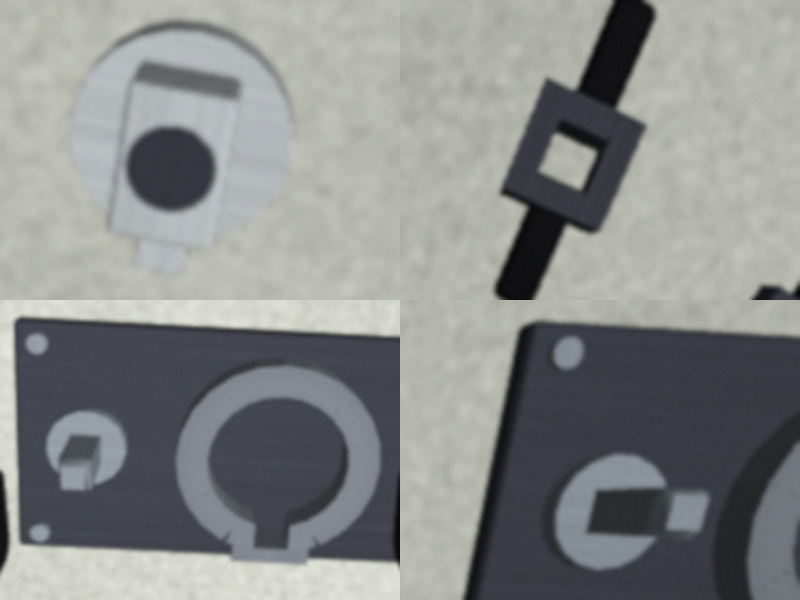

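Grid: block top corners, hub corners, ring and collar are all clear. Now I turn them into poses.

```bash
cat > /tmp/a.py <<'E'
from h import *
from scipy.optimize import least_squares
a=np.load("w1.npy",allow_pickle=True).item();b=np.load("w2.npy",allow_pickle=True).item()
def g(P,ox,oy,sc,gx=0,gy=0): P=np.array(P,float)-[gx,gy]; return (P+.5)/sc-.5+[ox,oy]
def fitpose(p,pts,mod,x0,zfree=False):
    mod=np.array(mod,float)
    def W(v):
        c,s=np.cos(v[2]),np.sin(v[2]); o=mod.copy(); o[:,0]=v[0]+c*mod[:,0]-s*mod[:,1]; o[:,1]=v[1]+s*mod[:,0]+c*mod[:,1]
        if zfree:o[:,2]+=v[3]
        return o
    f=lambda v:(proj(p,W(v))-pts).ravel()
    r=least_squares(f,x0+([0.] if zfree else [])); return r.x,np.round(r.fun.reshape(-1,2),1).tolist()
die=g([(133,82),(240,97),(212,248),(108,230),(171,168)],230,170,10/3)
m=[(-.027,.018,.048),(-.027,-.018,.048),(.027,-.018,.048),(.027,.018,.048),(0,0,.048)]
m=[(x,-y,z) for x,y,z in m]
for zf in(0,1):
    v,r=fitpose(b,die,m,[.633,-.19,0.],zf); print("die",np.round(v,4),np.degrees(v[2]),r)
h=g([(548,79),(645,125),(598,233),(502,192)],290,0,2.5,400,0)
for zf in(0,1):
    m=[(-.022,-.022,.034),(-.022,.022,.034),(.022,.022,.034),(.022,-.022,.034)]
    v,r=fitpose(b,h,m,[.47,-.11,-.4],zf); print("handle",np.round(v,4),np.degrees(v[2]),r)
c=g([(16,320),(22,543)],220,165,2,0,300); print("plate left corners",[np.round(atz(a,*q,.012),4) for q in c])
# ring outer ellipse by threshold in w1
def circ(p,cx,cy,rad,z,x0):
    # radial edge search around predicted circle
    im=cv2.GaussianBlur(cv2.cvtColor(p["pixels"],cv2.COLOR_RGB2GRAY).astype(np.float32),(0,0),.8)
    v=np.array(x0,float)
    for it in range(4):
        obs=[];
        for t in np.radians(np.arange(0,360,4)):
            rr=np.linspace(rad-.006,rad+.006,49); X=np.c_[v[0]+rr*np.cos(t),v[1]+rr*np.sin(t),np.full(49,z)]
            q=proj(p,X).astype(np.float32); val=cv2.remap(im,q[:,:1],q[:,1:],cv2.INTER_LINEAR).ravel(); gr=np.gradient(val)
            k=np.argmin(gr)
            if gr[k]<-1.5 and 0<k<48: obs.append((t,rr[k]))
        o=np.array(obs); P=v+np.c_[o[:,1]*np.cos(o[:,0]),o[:,1]*np.sin(o[:,0])]
        r=least_squares(lambda u:np.hypot(P[:,0]-u[0],P[:,1]-u[1])-rad,v,loss="soft_l1",f_scale=.0007); v=r.x
    e=np.hypot(P[:,0]-v[0],P[:,1]-v[1])-rad
    return v,len(o),np.median(np.abs(e)),np.median(e)
print("ring",circ(a,0,0,.060,.030,[.516,.226]))
print("collar a",circ(a,0,0,.024,.022,[.513,.111])); print("collar b",circ(b,0,0,.024,.022,[.513,.111]))
print("disc",circ(b,0,0,.040,.018,[.633,-.19]))
u=g([(171,168)],230,170,10/3)[0]; p=bot.read_camera("top")
to(.6,-.19,.2)
print("spot",tri([(b,*u),(p,346,189.8)]))
h0=h.mean(0); print("hub",tri([(b,*h0),(p,312,261)]))
E
python3 - < /tmp/a.py
```

```text
die [ 0.6355 -0.1905 -0.1894] -10.853320770830235 [[-0.9, -1.2], [0.4, 0.4], [0.4, 0.8], [-0.4, 0.6], [0.5, -0.5]]
die [ 0.6387 -0.1917 -0.1893 -0.0092] -10.847163064451772 [[-0.5, -0.5], [-0.2, 0.9], [0.1, 0.1], [0.1, 0.0], [0.5, -0.5]]
handle [ 0.4754 -0.1095 -0.3954] -22.657437653258523 [[-1.2, -0.1], [0.9, 0.4], [0.8, 0.5], [-0.5, -0.8]]
handle [ 0.4748 -0.1089 -0.3954 -0.0053] -22.657332885626055 [[-1.0, 0.4], [0.4, 0.6], [0.7, -0.0], [-0.1, -1.0]]
plate left corners [array([0.4385, 0.0745, 0.012 ]), array([0.5847, 0.0666, 0.012 ])]
ring (array([0.52127071, 0.22707512]), 79, np.float64(0.00023628024007205095), np.float64(0.00017523421394444183))
collar a (array([0.51507065, 0.11291831]), 88, np.float64(0.00041351817717010485), np.float64(-9.709993482032164e-05))
collar b (array([0.51553452, 0.11154518]), 78, np.float64(0.0004684931950265786), np.float64(-0.00045965837047442365))
disc (array([ 0.63711381, -0.19107448]), 30, np.float64(0.0004726714990143238), np.float64(-0.0002591070681944134))
pos [ 0.5833 -0.146   0.2413] toolx [-1.    -0.003  0.   ] ytool yaw 90.17 q6 -1.861 | shift [-0.332 -0.882  0.825] spin 0 | F [ 0.6 -0.2 -0.1] w 1.002 g 0.0 t 3.9
spot [ 0.63321344 -0.19210304  0.05423473]
hub [ 0.47200335 -0.11001356  0.01938255]
```

Poses so far: die (0.6365, -0.191) yaw -10.9°; handle (0.475, -0.109) yaw -22.7°; pocket (0.5213, 0.227) and shaft (0.515, 0.112), press yaw about -3°. Next I go over the die and check from closer.

```bash
python3 -m creep '[[-0.5,-0.45,0.3,0,1],[-0.56,-0.45,0.6,0.9,1],[0,0,0.9,1.0,1],[0,0,0.6,0,1],[0,0,0,0,1]]'
cat >> h.py <<'E'
from scipy.optimize import least_squares
def circ(p,rad,z,x0,sgn=-1,band=.006):
    im=cv2.GaussianBlur(cv2.cvtColor(p["pixels"],cv2.COLOR_RGB2GRAY).astype(np.float32),(0,0),.8); v=np.array(x0,float)
    for it in range(4):
        o=[]
        for t in np.radians(np.arange(0,360,4)):
            rr=np.linspace(rad-band,rad+band,49); X=np.c_[v[0]+rr*np.cos(t),v[1]+rr*np.sin(t),np.full(49,z)]
            q=proj(p,X).astype(np.float32); g=sgn*np.gradient(cv2.remap(im,q[:,:1].copy(),q[:,1:].copy(),cv2.INTER_LINEAR).ravel())
            k=np.argmax(g)
            if g[k]>1.5 and 0<k<48: o.append((t,rr[k]))
        o=np.array(o); P=v+np.c_[o[:,1]*np.cos(o[:,0]),o[:,1]*np.sin(o[:,0])]
        r=least_squares(lambda u:np.hypot(P[:,0]-u[0],P[:,1]-u[1])-rad,v,loss="soft_l1",f_scale=.0007); v=r.x
    e=np.hypot(P[:,0]-v[0],P[:,1]-v[1])-rad
    return np.round(v,4),len(o),round(float(np.median(np.abs(e))),5)
E
cat > /tmp/a.py <<'E'
from h import *
w=bot.read_camera("wrist"); save(w,"w3"); to(.6365,-.191,.023,79.15)
print("spot r~9mm",circ(w,.0135,.048,[.6365,-.191],1,.008))
g=cv2.cvtColor(w["pixels"],cv2.COLOR_RGB2GRAY); c=proj(w,[.6365,-.191,.048])[0]; print(c)
n,l,st,ce=cv2.connectedComponentsWithStats(((g<80)*255).astype(np.uint8))
for i in range(1,n):
    if st[i,4]>150 and abs(ce[i]-c).max()<60: print(st[i],ce[i],atz(w,*ce[i],.048))
E
python3 - < /tmp/a.py
```

```text
time: 4.53
tool_pos: [0.634, -0.1903, 0.1179]
tcp_rot: [-0.293, -3.121, -0.003]
wrist_force: [0.1, -0.0, -0.2]
width: 1.003
grip_force: 0.0
pos [ 0.6357 -0.191   0.1204] toolx [-0.983  0.186  0.003] ytool yaw 79.27 q6 -1.713 | shift [-0.02   0.002  1.948] spin 0.02 | F [0.3 0.4 0.3] w 0.997 g 0.0 t 4.58
spot r~9mm (array([ 0.6364, -0.1914]), 90, 0.0013)
[318.09949875 214.76102866]
[ 297  195   42   40 1304] [317.42254601 214.40030675] [ 0.63615774 -0.1914066   0.048     ]
```

View pics/w3.png

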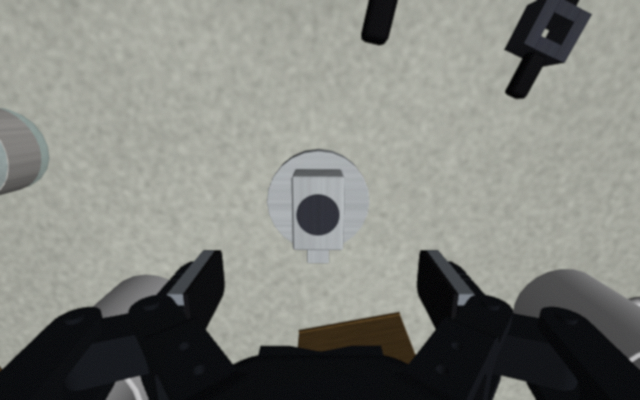

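The die sits between the fingers, square to them, with the lug at (317,255) ahead. Descending and gripping.

```bash
python3 -m creep '[[0,0,0.6,0,1],[0,0,0.6,0,1],[0,0,0.5,0,1],[0,0,0.24,0,0.8],[0,0,0,0,0.6],[0,0,0,0,0.3],[0,0,0,0,0.2],[0,0,0,0,0.2],[0,0,0,0,0.2],[0,0,0,0,0.2]]' 60
python3 - <<'E'
from h import *
to(.6365,-.191,.023,79.15)
E
```

```text
time: 5.82
tool_pos: [0.6384, -0.1931, 0.0266]
tcp_rot: [0.296, 3.124, -0.001]
wrist_force: [-1.0, 0.8, 6.1]
width: 0.41
grip_force: 63.4
pos [ 0.6384 -0.1931  0.0266] toolx [-0.982  0.188 -0.004] ytool yaw 79.18 q6 -1.713 | shift [0.045 0.034 0.071] spin 0.01 | F [-1.   0.8  6.1] w 0.41 g 63.4 t 5.83
```

Gripped at width 0.41. Now I lift and carry it above the pocket.

```bash
python3 -m creep '[[0,0,-0.4,0,0.2],[0,0,-0.7,0,0.2],[0,0,-0.8,-0.7,0.2],[0.1,0.3,-0.8,-0.66,0.2],[0.3,0.9,0,0,0.2],[0.34,1,0,0,0.2],[0.34,1,0,0,0.2],[0.34,1,0,0,0.2],[0.34,1,0,0,0.2],[0.34,1,0,0,0.2],[0.34,1,0,0,0.2],[0.24,0.7,0,0,0.2],[0.1,0.36,0,0,0.2],[0,0,0,0,0.2],[0,0,0,0,0.2]]'
cat > /tmp/a.py <<'E'
from h import *
w=bot.read_camera("wrist"); save(w,"w4"); np.save("w4.npy",w,allow_pickle=True); to(.5213,.227,.16,87)
s=bot.read_state(); z=s["tool_pos"][2]-.0266
g=cv2.cvtColor(w["pixels"],cv2.COLOR_RGB2GRAY); Rm=R.from_rotvec(s["tcp_rot"]).as_matrix()
n,l,st,ce=cv2.connectedComponentsWithStats(((g<80)*255).astype(np.uint8))
for i in range(1,n):
    if st[i,4]>150 and abs(ce[i]-[320,250]).max()<60:
        W=atz(w,*ce[i],z+.048); print(st[i],ce[i],W, "die in tool mm",1e3*Rm.T@(W-s["tool_pos"]))
print("collar",circ(w,.024,.022,[.515,.1122])); print("ring",circ(w,.060,.030,[.5213,.227]))
E
python3 - < /tmp/a.py
```

```text
time: 7.7
tool_pos: [0.5207, 0.2265, 0.1591]
tcp_rot: [-0.083, -3.14, 0.002]
wrist_force: [0.5, 0.2, -4.8]
width: 0.412
grip_force: 62.0
pos [0.5209 0.2263 0.1592] toolx [-0.999  0.054  0.   ] ytool yaw 86.92 q6 -1.15 | shift [-0.008  0.014 -0.017] spin -0.01 | F [-0.9  0.7 -5.5] w 0.409 g 62.0 t 7.75
collar (array([0.5152, 0.1127]), 85, 0.0003)
ring (array([0.5216, 0.2272]), 61, 0.00027)
```

View pics/w4.png

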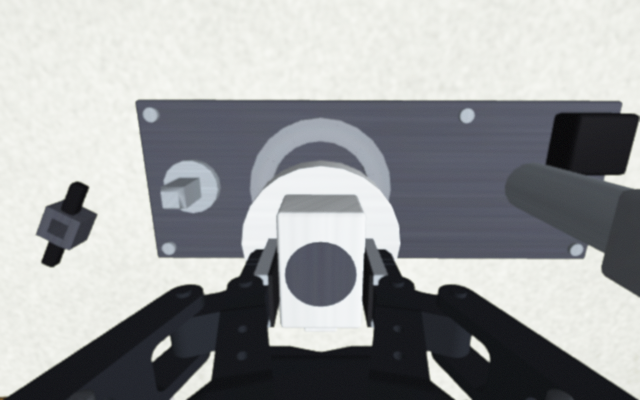

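The die is square in the grip with its spot at (320,274). The plate edges run level in the view, so the yaw matches. Next I get the die's offset in the tool.

```bash
cat > /tmp/a.py <<'E'
from h import *
w=np.load("w4.npy",allow_pickle=True).item(); s=bot.read_state(); Rm=R.from_rotvec(s["tcp_rot"]).as_matrix()
g=cv2.cvtColor(w["pixels"],cv2.COLOR_RGB2GRAY); m=((g<150)*255).astype(np.uint8); m=m[225:318,282:360]
n,l,st,ce=cv2.connectedComponentsWithStats(m)
for i in range(1,n):
    if st[i,4]>1500:
        c=ce[i]+[282,225]; W=atz(w,*c,.1592-.0266+.048); print(st[i],c,W,"die in tool mm",1e3*Rm.T@(W-s["tool_pos"]))
# press edge yaw: bright/dark edge along plate top-left rows
for (u0,u1,v) in((180,540,101),(200,400,257)):
    P=[]
    for u in range(u0,u1,10):
        col=cv2.GaussianBlur(g,(0,0),1)[v-8:v+9,u].astype(float); d=np.abs(np.gradient(col)); P.append((u,(d*np.arange(17)).sum()/d.sum()+v-8))
    P=np.array(P); k=np.polyfit(P[:,0],P[:,1],1); a,b=[atz(w,u,np.polyval(k,u),.012 if v<200 else .012) for u in(u0,u1)]; print("edge yaw",np.degrees(np.arctan2(*(b-a)[1::-1])))
E
python3 - < /tmp/a.py
```

```text
[   3   17   71   64 3586] [320.21556051 273.74874512] [0.51815782 0.22782634 0.1806    ] die in tool mm [  2.77651526   1.32265561 -21.44321956]
edge yaw 86.78746923721275
edge yaw nan<stdin>:12: RuntimeWarning: invalid value encountered in scalar divide
```

```bash
python3 -m creep '[[-0.07,-0.02,0.5,0.02,0.2],[0,0,0.6,0,0.2],[0,0,0.5,0,0.2],[0,0,0.25,0,0.2],[0,0,0,0,0.2],[0,0,0,0,0.2]]'
cat > /tmp/a.py <<'E'
from h import *
w=bot.read_camera("wrist"); save(w,"w5"); np.save("w5.npy",w,allow_pickle=True); to(.5249,.2257,.0386,86.85)
s=bot.read_state(); Rm=R.from_rotvec(s["tcp_rot"]).as_matrix()
g=cv2.cvtColor(w["pixels"],cv2.COLOR_RGB2GRAY); m=((g<150)*255).astype(np.uint8)[225:318,282:360]
n,l,st,ce=cv2.connectedComponentsWithStats(m)
for i in range(1,n):
    if st[i,4]>1500:
        c=ce[i]+[282,225]; W=atz(w,*c,s["tool_pos"][2]+.0214); print(c,W)
print("ring",circ(w,.060,.030,[.5213,.227])); print("collar",circ(w,.024,.022,[.515,.1122]))
E
python3 - < /tmp/a.py
```

```text
time: 8.5
tool_pos: [0.5253, 0.2265, 0.068]
tcp_rot: [0.087, 3.138, 0.001]
wrist_force: [-0.1, -0.7, -5.4]
width: 0.409
grip_force: 61.8
pos [0.5254 0.2266 0.0683] toolx [-0.998  0.055 -0.002] ytool yaw 86.84 q6 -1.152 | shift [ 0.011 -0.02   0.593] spin -0.0 | F [ 0.3 -0.  -5. ] w 0.407 g 61.8 t 8.55
[320.21943049 273.7573981 ] [0.52262754 0.22772779 0.08966461]
ring (array([0.5214, 0.2271]), 68, 0.00022)
collar (array([0.5151, 0.113 ]), 78, 0.0005)
```

View pics/w5.png

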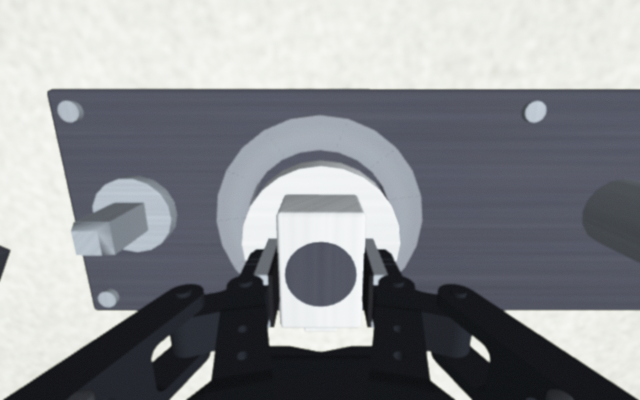

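The die hangs over the ring, about 1 mm off. I correct and lower slowly.

```bash
python3 -m creep '[[0.024,-0.012,0.1,0,0.2],[0,0,0.1,0,0.2],[0,0,0.05,0,0.2],[0,0,0.05,0,0.2],[0,0,0.05,0,0.2],[0,0,0.05,0,0.2],[0,0,0,0,0.2]]'; python3 -c "
from h import *
to(.5237,.2260,.0386,86.85)"
```

```text
time: 9.43
tool_pos: [0.5226, 0.2257, 0.0464]
tcp_rot: [-0.086, -3.14, 0.0]
wrist_force: [0.3, 1.1, -4.9]
width: 0.402
grip_force: 61.9
pos [0.5226 0.2257 0.0464] toolx [-0.998  0.055  0.001] ytool yaw 86.86 q6 -1.152 | shift [-0.021  0.006  0.157] spin 0.0 | F [ 0.3  1.1 -4.9] w 0.402 g 61.9 t 9.43
```

```bash
python3 -m creep '[[0,0,0.05,0,0.2],[0,0,0.05,0,0.2],[0,0,0.04,0,0.2],[0,0,0.03,0,0.2],[0,0,0.02,0,0.2],[0,0,0,0,0.2]]'; python3 -c "
from h import *
to(.5237,.2260,.0386,86.85)"
```

```text
time: 10.18
tool_pos: [0.5227, 0.2258, 0.0386]
tcp_rot: [-0.086, -3.14, 0.0]
wrist_force: [-5.6, -1.7, 5.5]
width: 0.409
grip_force: 63.3
pos [0.5227 0.2258 0.0386] toolx [-0.999  0.055  0.   ] ytool yaw 86.86 q6 -1.152 | shift [-0.019  0.005 -0.001] spin 0.0 | F [-5.6 -1.7  5.5] w 0.409 g 63.3 t 10.18
```

It is at the expected height with light contact. I work it about a little under a gentle push to be sure it is home.

```bash
python3 -m creep '[[0.03,0,0.02,0,0.2],[0,0.02,0.02,0.1,0.2],[0,-0.04,0.02,-0.2,0.2],[0,0.02,0,0.1,0.2],[-0.01,0,0,0,0.2],[0,0,0,0,0.2]]'; python3 -c "
from h import *
to(.5237,.2260,.0386,86.85)"
```

```text
time: 10.92
tool_pos: [0.5232, 0.2261, 0.0385]
tcp_rot: [0.085, 3.138, 0.0]
wrist_force: [-9.2, -3.7, 19.6]
width: 0.404
grip_force: 65.1
pos [0.5232 0.2261 0.0385] toolx [-0.999  0.054 -0.002] ytool yaw 86.91 q6 -1.152 | shift [-0.01  -0.002 -0.002] spin 0.01 | F [-9.2 -3.7 19.6] w 0.404 g 65.1 t 10.93
```

Pushed with about 25 N and the height did not change, so it is home. Releasing and rising.

```bash
python3 -m creep '[[0,0,-0.06,0,0.2],[0,0,0,0,0.45],[0,0,0,0,0.6],[0,0,0,0,0.7],[0,0,0,0,0.7],[0,0,-0.3,0,0.8],[0,0,-0.7,0,1],[0,0,-1,0,1],[0,0,-0.8,0,1],[0,0,0,0,1]]'
cat > /tmp/a.py <<'E'
from h import *
obs=[]
def spot(w,c0,X=(.5214,.2271,.060)):
    g=cv2.cvtColor(w["pixels"],cv2.COLOR_RGB2GRAY); c=np.round(proj(w,X)[0]).astype(int); 
    r=c0; sub=g[c[1]-r:c[1]+r,c[0]-r:c[0]+r]; t,m=cv2.threshold(sub,0,255,cv2.THRESH_BINARY_INV+cv2.THRESH_OTSU)
    n,l,st,ce=cv2.connectedComponentsWithStats(m); i=l[r,r]; return ce[i]+c-r,st[i],sub.shape
w=bot.read_camera("wrist"); to(.475,-.109,.2,67.3); save(w,"w6"); np.save("w6.npy",w,allow_pickle=True)
u,st,_=spot(w,16); print(u,st,atz(w,*u,.060)); print("ring",circ(w,.060,.030,[.5213,.227]),"disc gap outer",circ(w,.040,.030,[.5213,.227],-1,.004))
p=bot.read_camera("top"); v,st,_=spot(p,6); print(v,st,"tri",tri([(w,*u),(p,*v)])); crop(p,"t6",130,200,250,290,4)
E
python3 - < /tmp/a.py
```

```text
time: 12.18
tool_pos: [0.5252, 0.2272, 0.1834]
tcp_rot: [0.086, 3.131, 0.006]
wrist_force: [-0.4, -0.1, -0.1]
width: 0.996
grip_force: 0.0
pos [0.5235 0.2265 0.1805] toolx [-0.998  0.055 -0.005] ytool yaw 86.86 q6 -1.151 | shift [ 0.599 -6.753 -0.408] spin 3.41 | F [ 0.2 -0.8  0.5] w 0.999 g 0.0 t 12.22
[317.88302752 183.94954128] [  0   0  32  32 872] [0.52079878 0.22712029 0.06      ]
ring (array([0.5215, 0.2271]), 80, 0.00018) disc gap outer (array([0.5209, 0.2275]), 85, 0.00049)
[161.27966102 238.49152542] [  0   0  12  12 118] tri [0.52199322 0.22759735 0.06106792]
```

The spot triangulates to 0.061 m high (0.060 expected) and is centred on the ring, so the die is home. Now the handle.

```bash
python3 -m creep '[[0.05,-0.6,0,0,1],[0.1,-1,0,0,1],[0.1,-1,0,0,1],[0.1,-1,0,0,1],[0.1,-1,0,0,1],[0.1,-1,0,0,1],[0.05,-0.8,0,0,1],[0,-0.35,0.3,0.85,1],[0,0,0.5,0.9,1],[0,0,0.4,0.9,1],[0,0,0,0.76,1],[0,0,0,0,1],[0,0,0,0,1]]'
cat > /tmp/a.py <<'E'
from h import *
w=bot.read_camera("wrist"); to(.475,-.109,.010,67.3); save(w,"w7"); np.save("w7.npy",w,allow_pickle=True)
g=cv2.cvtColor(w["pixels"],cv2.COLOR_RGB2GRAY)
# handle: refine pose by matching rendered hub top (44 sq with 21 hole) outline gradient
s0=proj(w,[.475,-.109,.034])[0]; print("pix",s0)
m=cv2.GaussianBlur(g.astype(np.float32),(0,0),1)
gx=cv2.Sobel(m,cv2.CV_32F,1,0);gy=cv2.Sobel(m,cv2.CV_32F,0,1);G=np.hypot(gx,gy)
t=np.linspace(-1,1,41)
sq=lambda h:np.vstack([np.c_[t*h,0*t+h],np.c_[t*h,0*t-h],np.c_[0*t+h,t*h],np.c_[0*t-h,t*h]])
M=np.vstack([sq(.022),sq(.0105)])
def sc(v,z=.034):
    c,s=np.cos(v[2]),np.sin(v[2]); X=np.c_[v[0]+c*M[:,0]-s*M[:,1],v[1]+s*M[:,0]+c*M[:,1],np.full(len(M),z)]
    q=proj(w,X).astype(np.float32); return -cv2.remap(G,q[:,:1].copy(),q[:,1:].copy(),cv2.INTER_LINEAR).mean()
from scipy.optimize import differential_evolution as DE
for z in(.030,.034,.038):
    r=DE(sc,[(.46,.49),(-.125,-.095),(-.5,-.3)],args=(z,),seed=1,popsize=30); print(z,np.round(r.x[:2],4),np.degrees(r.x[2]),r.fun)
E
python3 - < /tmp/a.py
```

```text
time: 13.9
tool_pos: [0.4729, -0.1093, 0.1167]
tcp_rot: [-0.615, -3.079, -0.0]
wrist_force: [-0.5, 0.2, -0.4]
width: 0.997
grip_force: 0.0
pos [ 0.4732 -0.1094  0.117 ] toolx [-0.923  0.385  0.001] ytool yaw 67.39 q6 -1.454 | shift [-0.031  0.02   2.14 ] spin 0.01 | F [-0.1 -0.  -0.1] w 0.998 g 0.0 t 13.95
pix [320.23108312 207.74702612]
0.03 [ 0.4747 -0.1097] -22.6655373555407 -151.9873504638672
0.034 [ 0.4736 -0.1092] -22.836768340925047 -146.80006
0.038 [ 0.4726 -0.1087] -22.765513230476515 -131.69869995117188
```

```bash
python3 -m creep '[[-0.01,0,0.6,0,1],[0,0,0.7,0,1],[0,0,0.5,0,1],[0,0,0.32,0,0.9],[0,0,0,0,0.7],[0,0,0,0,0.4],[0,0,0,0,0.3],[0,0,0,0,0.3],[0,0,0,0,0.3]]' 60
python3 -c "
from h import *
to(.474,-.1092,.01,67.2)"
```

```text
time: 15.08
tool_pos: [0.4751, -0.11, 0.0125]
tcp_rot: [0.617, 3.078, -0.0]
wrist_force: [-0.7, 0.2, 5.7]
width: 0.504
grip_force: 62.2
pos [ 0.4751 -0.11    0.0125] toolx [-0.923  0.386 -0.003] ytool yaw 67.32 q6 -1.454 | shift [0.027 0.006 0.051] spin 0.02 | F [-0.7  0.2  5.7] w 0.504 g 62.2 t 15.07
```

```bash
python3 -m creep '[[0,0,-0.5,0,0.3],[0,0,-0.8,-0.8,0.3],[0,0,-0.9,-0.9,0.3],[0,0,-0.8,-0.9,0.3],[-0.05,0.4,0,-0.81,0.3],[-0.12,0.9,0,0,0.3],[-0.12,1,0,0,0.3],[-0.12,1,0,0,0.3],[-0.09,0.8,0,0,0.3],[-0.05,0.39,0,0,0.3],[0,0,0,0,0.3],[0,0,0,0,0.3]]'
cat > /tmp/a.py <<'E'
from h import *
w=bot.read_camera("wrist"); s=bot.read_state(); to(.5152,.1128,.16,86.85,s); save(w,"w8"); np.save("w8.npy",w,allow_pickle=True)
g=cv2.cvtColor(w["pixels"],cv2.COLOR_RGB2GRAY)
G0=cv2.GaussianBlur(g.astype(np.float32),(0,0),1);G=np.hypot(cv2.Sobel(G0,cv2.CV_32F,1,0),cv2.Sobel(G0,cv2.CV_32F,0,1))
t=np.linspace(-1,1,41)
sq=lambda h:np.vstack([np.c_[t*h,0*t+h],np.c_[t*h,0*t-h],np.c_[0*t+h,t*h],np.c_[0*t-h,t*h]])
M=np.vstack([sq(.022)[82:],sq(.0105)])  # edges facing +-x and hole
Rm=R.from_rotvec(s["tcp_rot"]).as_matrix()
def sc(v,z):
    c,q=np.cos(v[2]),np.sin(v[2]); L=np.c_[v[0]+c*M[:,0]-q*M[:,1],v[1]+q*M[:,0]+c*M[:,1],np.full(len(M),z)]
    q=proj(w,L@Rm.T+s["tool_pos"]).astype(np.float32); return -cv2.remap(G,q[:,:1].copy(),q[:,1:].copy(),cv2.INTER_LINEAR).mean()
from scipy.optimize import differential_evolution as DE
r=DE(sc,[(-.008,.008),(-.004,.004),(-.06,.06)],args=(-(.034-.0125),),seed=1,popsize=30); print("hub in tool mm/deg",np.round(1e3*r.x[:2],2),np.degrees(r.x[2]),r.fun)
print("hub world",Rm@[r.x[0],r.x[1],-.0215]+s["tool_pos"])
print("collar",circ(w,.024,.022,[.515,.1127])); print("ring",circ(w,.060,.030,[.5213,.227]))
E
python3 - < /tmp/a.py
```

```text
time: 16.58
tool_pos: [0.5148, 0.1117, 0.1609]
tcp_rot: [-0.087, -3.14, 0.001]
wrist_force: [1.0, -0.3, -2.2]
width: 0.497
grip_force: 61.6
pos [0.5149 0.1115 0.161 ] toolx [-0.998  0.056  0.001] ytool yaw 86.8 q6 -1.348 | shift [-0.005  0.026  0.02 ] spin -0.01 | F [-0.2 -0.3 -1.8] w 0.504 g 61.6 t 16.62
hub in tool mm/deg [1.36 1.51] -0.4963026635639663 -101.6465072631836
hub world [0.51360774 0.11309853 0.18247998]
collar (array([0.5159, 0.1125]), 34, 0.00033)
ring (array([0.5216, 0.2266]), 80, 0.00025)
```

Hub seen at (0.5136, 0.1131) and shaft at about (0.5153, 0.1125). Correcting and lowering to just over the tip.

```bash
python3 -m creep '[[-0.035,-0.01,0.5,0,0.3],[0,0,0.6,0,0.3],[0,0,0.42,0,0.3],[0,0,0.1,0,0.3],[0,0,0,0,0.3],[0,0,0,0,0.3]]'
cat > /tmp/b.py <<'E'
import re
src=open('/tmp/a.py').read().replace('"w8"','"w9"').replace('"w8.npy"','"w9.npy"'); exec(src)
crop(w,"c9",220,120,420,270,4)
E
python3 - < /tmp/b.py
```

```text
time: 17.38
tool_pos: [0.518, 0.1119, 0.0816]
tcp_rot: [0.087, 3.138, 0.001]
wrist_force: [0.8, -0.8, -1.5]
width: 0.499
grip_force: 61.6
pos [0.518  0.112  0.0816] toolx [-0.998  0.055 -0.002] ytool yaw 86.84 q6 -1.35 | shift [ 0.054  0.013 -1.568] spin -0.0 | F [ 0.3  0.6 -1. ] w 0.499 g 61.6 t 17.43
hub in tool mm/deg [1.5  1.24] 0.07453776441947552 -96.57173156738281
hub world [0.51655496 0.11334237 0.10308923]
collar (array([0.5155, 0.1125]), 21, 0.00025)
ring (array([0.5214, 0.2264]), 84, 0.00021)
```

View pics/c9.png

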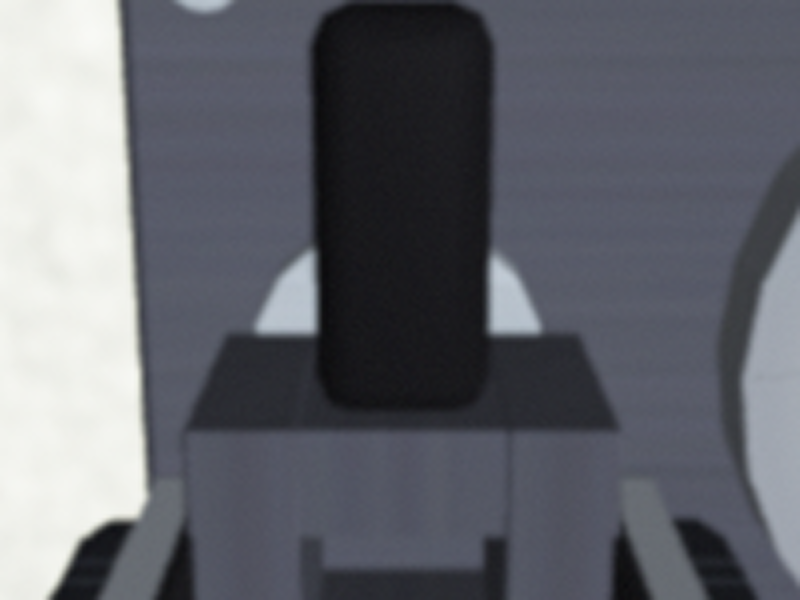

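The crop shows the hub over the collar, the wing pointing along -x, square with the plate. The collar centre is at about column 398 and the hub centre at about 404, so I shift roughly 1 mm and lower.

```bash
python3 -m creep '[[0.024,-0.022,0.05,0,0.3],[0,0,0.08,0,0.3],[0,0,0.08,0,0.3],[0,0,0.08,0,0.3],[0,0,0.06,0,0.3],[0,0,0,0,0.3]]'; python3 -c "
from h import *
to(.5167,.1108,.0345,86.85)"
```

```text
time: 18.18
tool_pos: [0.5154, 0.111, 0.0623]
tcp_rot: [-0.086, -3.14, 0.0]
wrist_force: [-0.1, 0.1, -1.4]
width: 0.501
grip_force: 61.6
pos [0.5154 0.111  0.0623] toolx [-0.999  0.055  0.001] ytool yaw 86.86 q6 -1.351 | shift [-0.027 -0.002  0.556] spin 0.0 | F [-0.1  0.1 -1.4] w 0.501 g 61.6 t 18.18
```

The hub is 12 mm down over the shaft with no force. Continuing.

```bash
python3 -m creep '[[0,0,0.08,0,0.3],[0,0,0.1,0,0.3],[0,0,0.1,0,0.3],[0,0,0.1,0,0.3],[0,0,0.08,0,0.3],[0,0,0.05,0,0.3],[0,0,0.04,0,0.3],[0,0,0.03,0,0.3],[0,0,0,0,0.3]]'; python3 -c "
from h import *
to(.5167,.1108,.0345,86.85)"
```

```text
time: 19.3
tool_pos: [0.5158, 0.111, 0.0345]
tcp_rot: [-0.086, -3.14, 0.0]
wrist_force: [-3.4, -0.7, 5.2]
width: 0.499
grip_force: 62.2
pos [0.5158 0.111  0.0345] toolx [-0.999  0.055  0.   ] ytool yaw 86.86 q6 -1.351 | shift [-0.019 -0.004  0.001] spin 0.0 | F [-3.4 -0.7  5.2] w 0.499 g 62.2 t 19.3
```

Right at the expected height with contact. I give a gentle push to confirm, then a partial opening (the ring is close) and a straight lift.

```bash
python3 -m creep '[[0,0,0.03,0,0.3],[0,0,0.03,0,0.3],[0,0,0,0,0.3]]'; python3 -m creep '[[0,0,-0.08,0,0.3],[0,0,0,0,0.55],[0,0,0,0,0.62],[0,0,0,0,0.66],[0,0,0,0,0.66],[0,0,-0.2,0,0.66],[0,0,-0.5,0,0.66],[0,0,-1,0,0.8],[0,0,-1,0,1],[0.5,0,-0.6,0,1],[0.6,-0.3,0,0,1],[0,0,0,0,1],[0,0,0,0,1]]'
cat > /tmp/a.py <<'E'
from h import *
w=bot.read_camera("wrist"); save(w,"w10"); to(.5,.1,.2)
p=bot.read_camera("top"); s=bot.read_camera("scene")
G0=cv2.GaussianBlur(cv2.cvtColor(w["pixels"],cv2.COLOR_RGB2GRAY).astype(np.float32),(0,0),1);G=np.hypot(cv2.Sobel(G0,cv2.CV_32F,1,0),cv2.Sobel(G0,cv2.CV_32F,0,1))
t=np.linspace(-1,1,41); h=.022
M=np.vstack([np.c_[t*h,0*t+h],np.c_[t*h,0*t-h],np.c_[0*t+h,t*h],np.c_[0*t-h,t*h]])
def sc(v):
    c,q=np.cos(v[2]),np.sin(v[2]); L=np.c_[v[0]+c*M[:,0]-q*M[:,1],v[1]+q*M[:,0]+c*M[:,1],np.full(len(M),v[3])]
    q=proj(w,L).astype(np.float32); return -cv2.remap(G,q[:,:1].copy(),q[:,1:].copy(),cv2.INTER_LINEAR).mean()
from scipy.optimize import differential_evolution as DE
r=DE(sc,[(.505,.525),(.102,.122),(-.15,.05),(.04,.08)],seed=1,popsize=30); print("hub top",np.round(r.x,4),r.fun,"(expect z .056)")
def spot(w,r,X=(.5214,.2271,.060)):
    g=cv2.cvtColor(w["pixels"],cv2.COLOR_RGB2GRAY); c=np.round(proj(w,X)[0]).astype(int)
    _,m=cv2.threshold(g[c[1]-r:c[1]+r,c[0]-r:c[0]+r],0,255,cv2.THRESH_BINARY_INV+cv2.THRESH_OTSU)
    n,l,st,ce=cv2.connectedComponentsWithStats(m); return ce[l[r,r]]+c-r
a,b=spot(w,16),spot(p,6); print("die spot",a,b,tri([(w,*a),(p,*b)]))
c=w["pixels"].copy(); im=np.hstack([cv2.resize(p["pixels"][190:290,40:290],(400,160)),cv2.resize(s["pixels"][70:190,290:440],(200,160))])
im=np.vstack([cv2.resize(c,(600,375)),im]); cv2.imwrite("pics/fin.png",im[...,::-1])
E
python3 - < /tmp/a.py
```

```text
time: 19.68
tool_pos: [0.5158, 0.111, 0.0345]
tcp_rot: [-0.086, -3.14, 0.0]
wrist_force: [-12.3, -2.7, 26.6]
width: 0.505
grip_force: 65.1
time: 21.3
tool_pos: [0.4604, 0.0991, 0.2003]
tcp_rot: [0.086, 3.139, 0.001]
wrist_force: [-0.1, -0.0, -0.3]
width: 1.0
grip_force: 0.0
pos [0.4605 0.0992 0.2001] toolx [-0.998  0.055 -0.001] ytool yaw 86.85 q6 -1.357 | shift [-0.787  0.059  0.002] spin 0 | F [0.4 0.  0.3] w 1.002 g 0.0 t 21.35
hub top [ 0.5098  0.1127 -0.0484  0.04  ] -45.07806396484375 (expect z .056)
die spot [459.04125178 240.58321479] [162.73684211 238.34210526] [0.52469401 0.22960706 0.05148254]
```

View pics/fin.png

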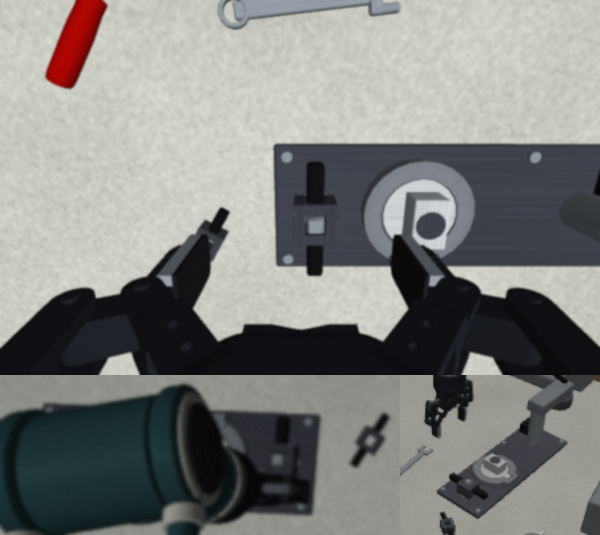

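The picture shows the handle square on the shaft with the tip showing through the hub (316,225). The die is in the pocket, its disc concentric with the ring (420,212). The arm blocks the top view here, so that triangulation doesn't count; the earlier unobstructed one (0.061 m) does. The hub stayed at seating height under a 27 N push, and nothing touches the robot now. Handing in.

```bash
python3 -c "
from workcell import bot
print(bot.finish_job())"
```

```text
the job is handed in; nothing more can be done
None
```

The keyed die is in the pocket with its lug in the slot, the largest handle is down on the shaft's collar, and the job was handed in at about 21 s; both parts held their expected seated heights under a gentle push, and the other things were not touched.

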